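Hang the oiled tool handle on its drying peg

TASK

Lift the thick tool handle out of the rack block, slide its bored end onto the thick slanted peg (the one with the collar) along the peg's line, and push it past the two spring leaves until it sits fully home on the collar. Bed it there with a steady push of about 15 newtons for half a second or so, feeling your way: it must never press on the collar with more than 25 newtons. Then let go; leave the slim handle and everything else on the bench as it is.

Things in the scene. Friction and masses are not known exactly. Their poses are not given: they have to be found in the camera images.
- handle: thick turned wooden tool handle, 112 mm long, 0.10 to 0.16 kg, upright in one of the rack's holes. Origin: centre of its lower, bored end; z along its axis to its plain top. Diameter 27 mm from 0 to 50 mm (steel ferrule on the first 20), 33 mm from 62 to 104 mm (the place to grip), 24 mm at the top. Its bore, 17 mm wide and 50 mm deep, opens at the origin. Its turn about z does not matter.
- handle_mouth (a point): centre of the bore's mouth in the lower end face of the thick handle (same point as the handle's origin)
- slim_handle: a bystander: a slimmer, shorter turned handle, 24 mm thick, 96 mm long, standing in the rack's other hole; origin at the centre of its foot. To be left standing there.
- rack: plywood rack block, 75 x 150 x 30 mm, fixed to the bench; origin at the centre of its underside. Two holes 31 mm wide and 18 mm deep at y = +37 mm and -37 mm in its frame; one holds the thick handle, the other the slim one (either way round), so the handles' feet stand 12 mm above the bench.
- stand: the drying stand with the thick peg, fixed to the bench: a wooden foot 130 x 80 x 14 mm with a slanted block, top about 80 mm high. Origin at the centre of the underside below the middle of the slanted face. In its frame the peg leans from vertical by 40 degrees towards -x (that is, it rises 50 degrees above level).
- collar: dark wooden collar, 34 mm wide and 6 mm thick, at the root of the thick peg on the slanted face. Origin: centre of its underside; z points out along the peg's axis, away from the stand (up and towards the robot's side).
- peg_seat (a point): centre of the collar's upper face, on the peg's axis, where the handle's end face must land; its z axis is the peg's axis, pointing out and up. The collar lies on a stiff rubber washer: it gives only about a millimetre under a firm push, so the force rises steeply there
- peg_tip (a point): centre of the thick peg's free end, 40 mm out from peg_seat on its axis. The peg is 14 mm thick (1.5 mm to spare all round in the bore), its last 5 mm tapering to 9 mm. Two rounded spring leaves on its sides stand up to 2.7 mm proud; with the mouth 26 mm above the seat and lower, the bore squeezes them and pushing takes 2 to 9 N; friction then holds the handle.
- thin_stand: a bystander: a like stand with a thinner peg (9 mm), without collar or leaves; fixed; origin at the centre of the underside below the middle of the slanted face
- gouge: a bystander: gouge lying on the bench near the robot, about 200 mm long; origin on the bench under its handle
- carving_knife: a bystander: short carving knife lying on the bench at the robot's right, about 170 mm long; origin on the bench under its handle
- mallet: a bystander: square-headed wooden mallet lying beyond the stands, head 70 x 90 x 70 mm, handle 150 mm; origin on the bench under its head
- oil_jar: a bystander: amber glass jar with steel lid, 64 mm wide, 85 mm high, standing at the back; origin under its centre
- carved_house: a bystander: little carved wooden house about 85 mm wide, 125 mm high, at the left; origin under its centre
- carved_bear: a bystander: carved pale wooden animal figure with two ears, 56 mm wide, about 100 mm high, at the back; origin under its centre

How it is judged:
On the way, in this order (a step that is already met when the one before it is completed fails the run):
1. the thick handle has been lifted clear out of the rack block (height (world z) of handle_mouth above 0.045 m), for 0.1 s.
2. the handle's bore is threaded on the thick peg, in line with it (z of handle_mouth in the frame of peg_seat between 0.004 and 0.033 m and x of handle_mouth in the frame of peg_seat between -0.004 and 0.004 m and y of handle_mouth in the frame of peg_seat between -0.004 and 0.004 m and angle between the z axis of handle and the z axis of peg_seat, either way round below 0.2 rad), for 0.05 s.
3. the handle is bedded on the collar with a steady push (8 N or more for 0.3 s) (contact force between handle and collar above 8 N and z of handle_mouth in the frame of peg_seat below 0.003 m), for 0.3 s.
At the end, for the whole second after the job is handed in: The thick handle hangs on the thick peg, in line with it within about 7 degrees, its end face within 3 mm of the collar and its mouth within 5 mm of the seat's centre, released and at rest; the slim handle and all bystanders are where they were, within 20 mm (z of handle_mouth in the frame of peg_seat below 0.003 m and distance between handle_mouth and peg_seat below 0.005 m and angle between the z axis of handle and the z axis of peg_seat, either way round below 0.12 rad and linear speed of handle below 0.01 m/s and contact force between handle and the fingers below 0.05 N); the robot touches nothing.
It fails at once if the handle is jammed on the peg: it presses on the stand and its peg, leaves and collar with more than 40 N in all (contact force between handle and stand above 40 N).
It fails at once if the handle presses on the collar with more than 25 N (contact force between handle and collar above 25 N).
It fails at once if the slim handle is moved by more than 20 mm or tipped (distance of slim_handle from where it was at the start of the episode above 0.02 m or angle between slim_handle's own z axis and vertical above 0.4 rad).
It fails at once if a bystander is moved by more than 20 mm (distance of any of gouge, carving_knife, mallet, oil_jar, carved_house, carved_bear from where it was at the start of the episode above 0.02 m).
It fails at once if the robot hits a stand or the rack hard (contact force between the arm and stand above 25 N or contact force between the arm and thin_stand above 25 N or contact force between the arm and rack above 25 N).
It also fails if it takes over 58 s, if anything falls off the work surface, if the arm or the gripper's body presses on something with over 40 N, if the wrist force passes 120 N, or if a joint passes its speed limit or range.

ROBOT

A 6-joint arm with a two-finger parallel gripper is mounted at the origin on the work surface. World frame = base frame: x ahead of the robot, y to its left, z up, the work surface at z = 0. Lengths are in m, angles in rad, forces in N, time in s.
With the tool pointing down it reaches from about 0.375 to 0.975 m from the base axis. Payload 3.8 kg.
Tool frame: the origin (TCP) lies at the very end of the fingers, on their centre line; the grasp point (between the pads) lies bot.hold_point_z behind it (bot.hold_point_z is the distance from the TCP to the grasp point, in m); z points along the fingers, y is the line along which they close (so a half turn about z gives the same grasp; the last joint's range is limited). The gripper opens to 85 mm and grips with 20 to 120 N. Pads are 22 mm wide; open, the fingers measure 114 mm over their backs; the gripper's body (76 mm by 85 mm) begins 54 mm behind the grasp point. The pads swing forward as they close: fully open they stand 13 mm farther back than shut.
Start: joints at [1.297, 0.264, 1.604, -0, 1.274, -0.037], TCP at [0.158, 0.656, 0.231] pointing down, gripper open.
Joint ranges: [-2.63, 2.63], [-0.94, 2.18], [0.31, 2.57], [-1.31, 4.45], [0, 2.66], [-2.55, 2.55]. Speed limits (rad/s): [2.57, 2.57, 3.14, 3.14, 3.14, 3.14].

INTERFACE

Orientations are given as a rotation vector (axis times angle).
In Python, from workcell import bot, eyes gives the robot as it stands (bot), with the cameras (eyes).
- The arm moves only by the shell command python3 jog.py [OPENING] [FORCE], which reads ROWS from standard input. ROWS is one flat JSON list of numbers that holds 1 to 5 rows one after another, with no inner brackets; each row has 4 numbers: dx, dy, dz in m, then a turn about the tool's z in rad; each row shifts and turns the commanded pose from where the row before left it, along the tool's axes as they then stand; what a row does not reach is not made up. A row lasts 1/8 s, in which the tool goes at most 0.0625 m and 0.188 rad, less where a joint would pass 70% of its speed; a pose out of reach is approached as far as the arm can. OPENING is the opening from 0.0 (shut) to 1.0 (fully open), set as the command begins (- or left out keeps the last). The fingers move at their own pace and stop on an object; FORCE is the grip in N (left out, the last holds). Time passes only in rows, so rows that do not move let the fingers close. It prints the time, the measured TCP pose, the force, the opening and the grip force at its end. Input that does not fit is refused with a message, and nothing moves.
- bot.read_state(): the state, without advancing time (a new reading comes with each control period).
- eyes.read_camera(name): name is "side" or "top" or "wrist"; returns the picture (384x512x3 uint8, red, green, blue); there is no depth.
- eyes.camera_info(name): a dict with "intrinsics" (3x3 intrinsics, pixels), "extrinsics" (4x4, takes a point from camera to world coordinates). Camera axes: x right, y down, z forward; pixel columns grow to the right and rows downward; lengths in m; the calibration is good to about 2 mm. A picture is of the moment at which its call begins: read the wrist's pose just before it. camera_info takes no time and is no camera call; for the wrist camera it gives the pose at the moment of the call.
- bot.finish_job(): hands the job in; it is judged then, once.
The state is a dict: "time": time; "q": joint angles; "joint_vel": joint speeds; "joint_torque": joint torques, N m; "tool_pos": TCP position; "tcp_rot": TCP orientation; "wrist_force": force on the tool from outside, world axes, zero at the start; "torque": the same for the moment, N m; "width": opening from 0.0 (shut) to 1.0 (fully open); "grip_force": force on a finger pad.
Only numpy, scipy, OpenCV 4.12 (cv2) and the standard library are available. Lean on these libraries where they do the work, as an engineer would, in place of code of your own. Each camera call takes 0.05 s, during which the arm holds its last target. There are 200 camera calls.

## Working session

There is one attempt and no reset: what is moved stays moved. The work goes in short steps, Python scripts to look and compute and a shell command to move; the robot and the scene stay as the last step left them, time stands still between calls to the robot, and variables do not carry over. Pictures are saved under pics/ and viewed, at most 10 in all, crops included, and the job is handed in when it is done.

```bash
ls; mkdir -p pics
python3 - <<'E'
from workcell import bot, eyes
import cv2,numpy as np
print(bot.hold_point_z, bot.read_state())
for n in ("side","top"):
    im=eyes.read_camera(n); cv2.imwrite(f"pics/{n}0.png",im[:,:,::-1]); i=eyes.camera_info(n); print(n,np.round(i["intrinsics"],1).tolist(),np.round(i["extrinsics"],3).tolist())
E
```

```text
jog.py
pics
workcell.py
0.0187 {'time': 0.0, 'q': array([ 1.29709286e+00,  2.64764503e-01,  1.60535846e+00,  8.24524721e-06,
        1.27367146e+00, -3.69158559e-02]), 'joint_vel': array([ 4.53104300e-04,  8.37554026e-04,  9.90382039e-04,  5.53546143e-05,
        2.37180946e-04, -6.25136612e-04]), 'joint_torque': array([ 1.59722447e-03, -5.15083909e+01, -3.67325377e+01,  2.47927699e-05,
        1.25134288e-02, -1.13313231e-06]), 'tool_pos': array([0.15815888, 0.65547582, 0.22996274]), 'tcp_rot': array([-0.3710392 , -3.11925214,  0.00341461]), 'wrist_force': array([-0.39751388, -0.94918808, -0.60158444]), 'torque': array([ 0.02440254,  0.02090863, -0.00538746]), 'grip_force': 0.0, 'width': 1.001268024384436}
side [[355.8, 0.0, 256.2], [0.0, 355.8, 188.4], [0.0, 0.0, 1.0]] [[0.875, -0.278, 0.397, 0.149], [-0.485, -0.493, 0.723, -0.793], [-0.006, -0.824, -0.566, 0.696], [0.0, 0.0, 0.0, 1.0]]
top [[461.7, 0.0, 252.4], [0.0, 461.7, 186.3], [0.0, 0.0, 1.0]] [[0.024, -0.993, 0.118, 0.42], [-1.0, -0.023, 0.012, -0.04], [-0.009, -0.118, -0.993, 1.411], [0.0, 0.0, 0.0, 1.0]]
```

View pics/side0.png

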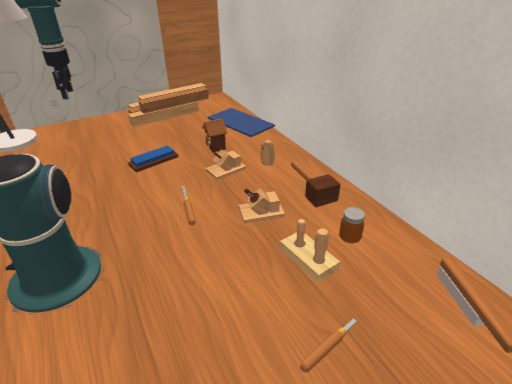

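View pics/top0.png

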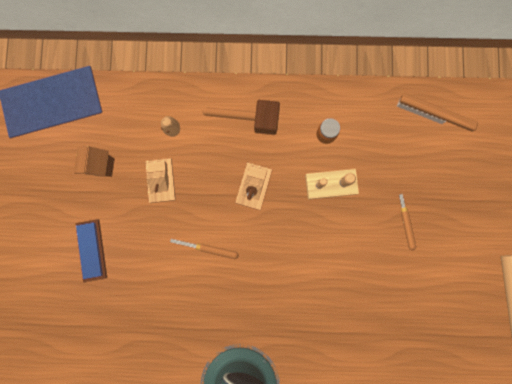

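The side view shows the thick handle at about (321,246) and the slim one at (301,233). The collared stand is at (262,205). In the top view the rack is at (332,184), with the thick handle's top near (348,180), and the stand is near (254,186).

```bash
cat > h.py <<'E'
from workcell import bot, eyes
import cv2,numpy as np
from scipy.spatial.transform import Rotation as R
def ray(info,px):
    K=info["intrinsics"];T=info["extrinsics"]
    d=T[:3,:3]@np.linalg.solve(K,[px[0],px[1],1]); return T[:3,3],d/np.linalg.norm(d)
def onz(info,px,z):
    o,d=ray(info,px); return o+d*(z-o[2])/d[2]
def proj(info,p):
    T=np.linalg.inv(info["extrinsics"]);c=T[:3,:3]@p+T[:3,3];u=info["intrinsics"]@c;return u[:2]/u[2]
def tri(l):  # [(info,px),...]
    A=0;b=0
    for i,p in l:
        o,d=ray(i,p);P=np.eye(3)-np.outer(d,d);A=A+P;b=b+P@o
    return np.linalg.solve(A,b)
def tcp():
    s=bot.read_state();T=np.eye(4);T[:3,:3]=R.from_rotvec(s["tcp_rot"]).as_matrix();T[:3,3]=s["tool_pos"];return T
E
python3 - <<'E'
from h import *
np.set_printoptions(precision=4,suppress=True)
t=eyes.camera_info("top");w=eyes.camera_info("wrist")
print("handle top",onz(t,(348,180),.124),"slim",onz(t,(322,183),.108),"rack",onz(t,(332,184),.03))
print("stand",onz(t,(254,187),.014), "collar",onz(t,(252,192),.07))
T=tcp();print(T);print(w["intrinsics"]);print(np.linalg.inv(T)@w["extrinsics"])
a=cv2.imread("pics/top0.png")[150:220,225:365];b=cv2.imread("pics/side0.png")[180:285,230:350]
a=cv2.resize(a,(800,400),interpolation=cv2.INTER_CUBIC);cv2.imwrite("pics/c1.png",a)
E
```

```text
handle top [ 0.5958 -0.292   0.124 ] slim [ 0.5877 -0.2214  0.108 ] rack [ 0.5954 -0.2624  0.03  ]
stand [ 0.5827 -0.0278  0.014 ] collar [ 0.5613 -0.0228  0.07  ]
[[-0.9721  0.2346 -0.0005  0.1582]
 [ 0.2346  0.9721 -0.002   0.6555]
 [ 0.0001 -0.0021 -1.      0.2301]
 [ 0.      0.      0.      1.    ]]
[[304.5048   0.     254.9003]
 [  0.     304.5048 190.9191]
 [  0.       0.       1.    ]]
[[-0.0006 -0.9566 -0.2914  0.0742]
 [ 1.     -0.0006 -0.0001 -0.0012]
 [-0.0001 -0.2914  0.9566 -0.1425]
 [ 0.      0.      0.      1.    ]]
```

View pics/c1.png

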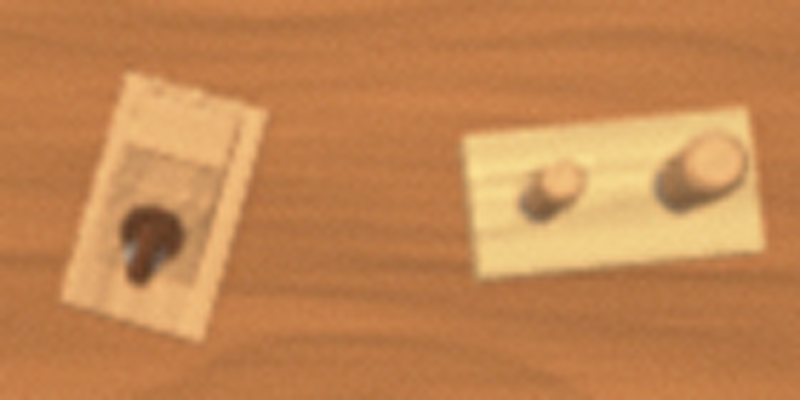

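The crop shows the stand's outline with corners near crop (127,72), (267,108), (205,340) and (62,300), so the peg points towards the robot and slightly left. The thick handle's top is at crop (716,157), which is the outer right hole.

Jog can't tilt the tool. I'll pivot the handle in the grip against the rim of its rack hole, tilting it towards tool +x, which nearly matches the peg's azimuth. First I'll go and look at the peg from close up.

```bash
echo '[-0.037,-0.0455,0,0,-0.037,-0.0455,0,0,-0.037,-0.0455,0,0,-0.037,-0.0455,0,0,-0.037,-0.0455,0,0]' | python3 jog.py 0.6; echo '[-0.037,-0.0455,0,0,-0.037,-0.0455,0,0,-0.037,-0.0455,0,0,-0.037,-0.0455,0,0,-0.037,-0.0455,0,0]' | python3 jog.py; echo '[-0.037,-0.0455,0,0,-0.037,-0.0455,0,0,0,0,0,0,0,0,0,0]' | python3 jog.py
cat > snap.py <<'E'
import sys,pickle
from h import *
n=sys.argv[1]
i=eyes.camera_info("wrist");T=tcp();im=eyes.read_camera("wrist")
cv2.imwrite(f"pics/{n}.png",im[:,:,::-1]);pickle.dump((i,T),open(f"pics/{n}.pkl","wb"))
print(np.round(T[:3,3],4))
E
python3 snap.py w1
```

```text
time: 0.72
tool_pos: [0.2851, 0.3896, 0.2309]
tcp_rot: [0.37, 3.12, -0.001]
wrist_force: [1.4, 0.8, 0.2]
width: 0.603
grip_force: 0.0
time: 1.35
tool_pos: [0.4115, 0.1252, 0.2311]
tcp_rot: [0.371, 3.119, 0.0]
wrist_force: [0.4, 0.3, 0.2]
width: 0.605
grip_force: 0.0
time: 1.85
tool_pos: [0.4613, 0.0213, 0.2307]
tcp_rot: [-0.373, -3.118, -0.001]
wrist_force: [1.1, -0.1, -0.5]
width: 0.604
grip_force: 0.0
[0.4613 0.0213 0.2307]
```

View pics/w1.png

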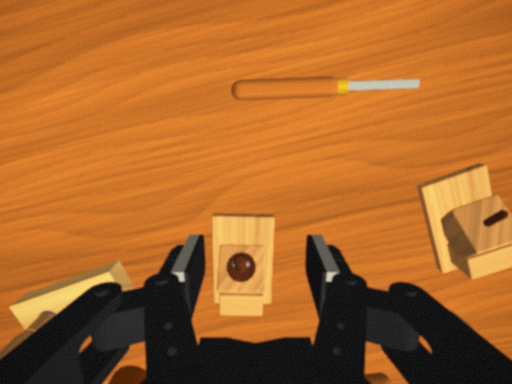

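The picture shows the collared stand at (244,265), with its dark collar disc at (241,266) seen almost along the peg. The tool is nearly aligned with the stand. I'll take more views with good baselines.

```bash
echo '[-0.03,0.05,0,0,-0.03,0,0.03,0,0,0,0,0,0,0,0,0]' | python3 jog.py >/dev/null; python3 snap.py w2;  echo '[0,-0.05,0,0,0,-0.055,0,0,0,0,0,0,0,0,0,0]' | python3 jog.py>/dev/null; python3 snap.py w3
python3 - <<'E'
import cv2,numpy as np
a=[cv2.imread(f"pics/{n}.png") for n in("w1","w2","w3")]
a=[a[0][180:340,150:340],a[1][60:320,100:420],a[2][60:320,100:420]]
cv2.imwrite("pics/c2.png",np.hstack([cv2.resize(a[1],None,fx=1.25,fy=1.25),cv2.resize(a[2],None,fx=1.25,fy=1.25)]))
E
```

```text
[0.5308 0.057  0.2011]
[ 0.5073 -0.0461  0.2024]
```

View pics/c2.png

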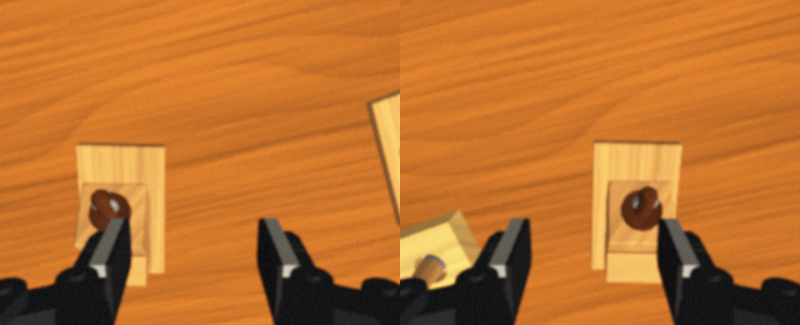

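The collar and peg are clear, at crop (110,209) and (642,208), but the fingers partly hide them. I'll shift to more central views and extract the collar disc and the foot edges by mask.

```bash
echo '[-0.02,0.035,0,0,-0.02,0,0,0,0,0,0,0,0,0,0,0]' | python3 jog.py >/dev/null; python3 snap.py w4;  echo '[0,0.035,0,0,0,0,0,0,0,0,0,0]' | python3 jog.py>/dev/null; python3 snap.py w5
echo '[0.05,-0.018,0,0,0.05,0,0,0,0,0,0,0,0,0,0,0]' | python3 jog.py>/dev/null; python3 snap.py w6
cat > col.py <<'E'
from h import *
import pickle
for n in("w1","w3","w4","w5","w6"):
    im=cv2.imread(f"pics/{n}.png");hsv=cv2.cvtColor(im,cv2.COLOR_BGR2HSV)
    m=((im[:,:,2]<140)&(im[:,:,2]>35)&(hsv[:,:,1]>110)).astype(np.uint8)*255
    m=cv2.morphologyEx(m,cv2.MORPH_OPEN,np.ones((3,3)))
    c,_=cv2.findContours(m,cv2.RETR_EXTERNAL,cv2.CHAIN_APPROX_NONE)
    for k in c:
        if 300<cv2.contourArea(k)<4000:
            e=cv2.fitEllipse(k);print(n,cv2.contourArea(k),np.round(e[0],1),np.round(e[1],1),round(e[2]),cv2.boundingRect(k))
a=[cv2.resize(cv2.imread(f"pics/{n}.png")[60:320,130:400],None,fx=1.48,fy=1.48) for n in("w4","w5")]
cv2.imwrite("pics/c3.png",np.hstack(a)[:600,:800])
E
python3 col.py
```

```text
[ 0.5538 -0.0208  0.2011]
[0.562  0.0122 0.2013]
[0.4617 0.0178 0.2019]
w1 495.5 [128.5 375.3] [17.7 38.1] 83 (109, 366, 38, 18)
w1 590.5 [240.6 266.6] [27.1 27.8] 24 (227, 253, 28, 28)
w1 937.0 [457.9 242.8] [22.2 60. ] 160 (442, 212, 33, 63)
w3 378.0 [138.1 371.1] [16.  35.4] 22 (126, 352, 21, 32)
w3 552.5 [ 30.2 321.7] [14.3 63.8] 53 (0, 304, 58, 42)
w3 798.5 [501.1 305.4] [25.4 48.7] 173 (486, 285, 26, 48)
w3 788.0 [292.7 227.1] [30.8 33.8] 7 (277, 210, 32, 34)
w3 467.0 [495.9 178. ] [  5.3 174.7] 171 (487, 139, 22, 99)
w4 701.5 [132.7 361.1] [26.3 40.4] 32 (113, 342, 34, 42)
w4 1242.0 [264.2 327. ] [27.  62.6] 84 (236, 312, 56, 30)
w4 1832.5 [492.9 286.3] [41.1 64.1] 151 (467, 260, 45, 63)
w4 799.5 [257.7 190. ] [30.1 38.2] 6 (241, 168, 34, 40)
w4 963.0 [503.2 156.4] [18.7 83.4] 177 (492, 126, 20, 75)
w4 452.0 [472.6 143.4] [  4.9 179. ] 170 (463, 103, 24, 106)
w5 1260.0 [242.2 326.9] [28.4 64.1] 91 (210, 312, 58, 30)
w5 3023.0 [477.6 292.5] [46.7 85.3] 131 (440, 260, 72, 71)
w5 803.5 [221.9 189.3] [30.4 38.4] 168 (206, 168, 34, 39)
w5 1866.5 [481.3 166. ] [36.1 74.1] 166 (461, 126, 44, 81)
w5 301.5 [443.2 148.7] [  3.6 145. ] 168 (433, 103, 25, 105)
w6 710.0 [242.5 279.4] [29.4 30.9] 11 (228, 264, 30, 32)
w6 1257.0 [477.7 253.2] [27.2 65.5] 158 (459, 220, 40, 68)
```

View pics/c3.png

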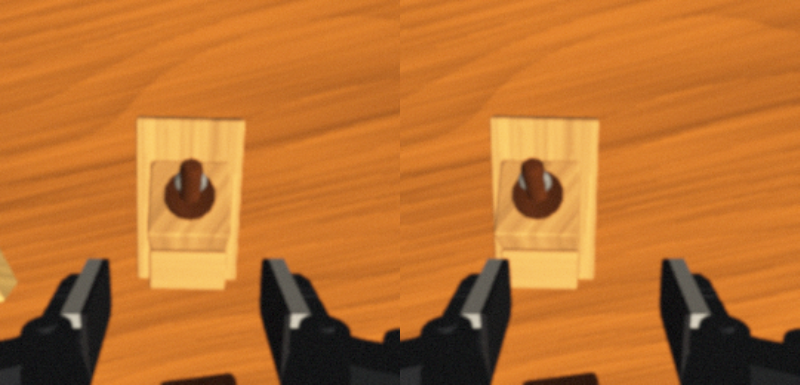

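The crops show the peg tip at about crop (191,165) and (533,165), with the collar disc centred near (190,194) and (537,194). Now I'll triangulate.

Run:
```python
from h import *
import pickle
np.set_printoptions(precision=4,suppress=True)
L=lambda n:pickle.load(open(f"pics/{n}.pkl","rb"))[0]
C={"w1":(240.5,266.5),"w4":(257.5,189.5),"w5":(222.5,189.5),"w6":(242.5,280)}
S=tri([(L(n),p) for n,p in C.items()]);print("seat",S,[np.round(proj(L(n),S)-p,1) for n,p in C.items()])
t={}
for n in("w4","w5"):
    im=cv2.imread(f"pics/{n}.png");m=(im[:,:,2]<140)
    us=[np.mean(200+np.flatnonzero(m[v,200:280])) for v in range(169,176)];print(n,np.round(us,1));t[n]=(np.mean(us[2:5]),172.5)
    # foot outline: bright yellow-ish
    hsv=cv2.cvtColor(im,cv2.COLOR_BGR2HSV)
    print(im[150,240],im[120,240],hsv[150,240],hsv[120,240])
    b=im[:,:,0]; 
    w=(b>80)&(im[:,:,2]>180);w=cv2.morphologyEx(w.astype(np.uint8),cv2.MORPH_OPEN,np.ones((3,3)))
    for v in (150,160,170,180,190,200,210): 
        f=np.flatnonzero(w[v,170:340])+170; print(v,f.min() if len(f) else 0,f.max() if len(f) else 0)
for k in (30,40):
  d=np.array([-.962*np.sin(.698),.274*np.sin(.698),np.cos(.698)])
P=tri([(L(n),p) for n,p in t.items()]);print("tip",P,"d",P-S,np.linalg.norm(P-S))
for n in t: print(t[n],proj(L(n),S+.04*d))
print(tcp())
```

```text
seat [ 0.5625 -0.0212  0.0678] [array([0.1, 0.2]), array([0.4, 0.3]), array([-0.5, -0.1]), array([-0. , -0.3])]
w4 [258.5 258.5 258.5 258.5 258.5 258.5 258.5]
[ 92 183 242] [ 42 121 211] [ 18 158 242] [ 14 204 211]
150 223 294
160 223 293
170 223 292
180 223 292
190 223 291
200 223 291
210 223 290
w5 [219.5 219.  219.  219.  219.  219.  219.5]
[ 96 182 241] [ 48 120 208] [ 18 153 241] [ 14 196 208]
150 192 263
160 192 262
170 193 262
180 193 262
190 193 261
200 239 261
210 199 261
tip [ 0.5415 -0.0159  0.0888] d [-0.0209  0.0053  0.0211] 0.030170212487042148
(np.float64(258.5), 172.5) [259.6112 170.5973]
(np.float64(219.0), 172.5) [218.4695 170.1466]
[[-0.972   0.2352  0.0019  0.4622]
 [ 0.2352  0.972  -0.0002  0.0178]
 [-0.0019  0.0002 -1.      0.202 ]
 [ 0.      0.      0.      1.    ]]
```

Run:
```python
from h import *
import pickle
L=lambda n:pickle.load(open(f"pics/{n}.pkl","rb"))[0]
for n,e in(("w4",((223,150),(223,210),(294,150),(290,210))),("w5",((192,150),(193,190),(263,150),(261,210)))):
    p=[onz(L(n),q,.014) for q in e]
    for a,b in((0,1),(2,3)): d=p[a]-p[b];print(n,np.degrees(np.arctan2(d[1],d[0])),np.round(p[a],4))
i=eyes.camera_info("top")
q=[onz(i,(225+u/5.714,150+v/5.714),.014) for u,v in((127,72),(62,300),(267,108),(205,340))]
for a,b in((0,1),(2,3)): d=q[b]-q[a];print(np.degrees(np.arctan2(d[1],d[0])),np.round(q[a],4),np.round(q[b],4))
print("handle",onz(i,(225+716/5.714,150+157/5.714),.124),"slim",onz(i,(225+565/5.714,150+180/5.714),.108))
T=tcp();print("tool azim",np.degrees(np.arctan2(T[1,0],T[0,0])))
```

```text
w4 164.72078307134964 [ 0.5255 -0.0508  0.014 ]
w4 164.79655783656665 [0.5435 0.0242 0.014 ]
w5 164.41134116513197 [ 0.5259 -0.0508  0.014 ]
w5 164.97291713562632 [0.544  0.0243 0.014 ]
165.74849383679754 [ 0.6575 -0.0052  0.014 ] [0.534  0.0262 0.014 ]
166.33926804776132 [ 0.6397 -0.0807  0.014 ] [ 0.5146 -0.0502  0.014 ]
handle [ 0.60309562 -0.29848416  0.124     ] slim [ 0.59208882 -0.22675491  0.108     ]
tool azim 166.39808890809803
```

```bash
echo '[-0.031,-0.045,0,0,-0.031,-0.045,0,0,-0.031,-0.045,0,0,-0.031,-0.045,0,0,-0.031,-0.045,0,0.025]' | python3 jog.py>/dev/null; echo '[-0.031,-0.045,0,0,0,0,0,0,0,0,0,0]' | python3 jog.py; python3 snap.py w7;echo '[0.05,0,0,0,0,0.02,0,0,0,0,0,0,0,0,0,0]' | python3 jog.py>/dev/null;python3 snap.py w8
python3 - <<'E'
import cv2,numpy as np
cv2.imwrite("pics/c4.png",np.hstack([cv2.resize(cv2.imread(f"pics/{n}.png")[100:360,100:360],None,fx=1.5,fy=1.5) for n in("w7","w8")]))
E
```

```text
time: 5.52
tool_pos: [0.5776, -0.2887, 0.2005]
tcp_rot: [-0.411, -3.113, -0.001]
wrist_force: [-0.4, 0.3, -0.3]
width: 0.601
grip_force: 0.0
[ 0.5776 -0.2887  0.2005]
[ 0.5355 -0.2558  0.2022]
```

View pics/c4.png

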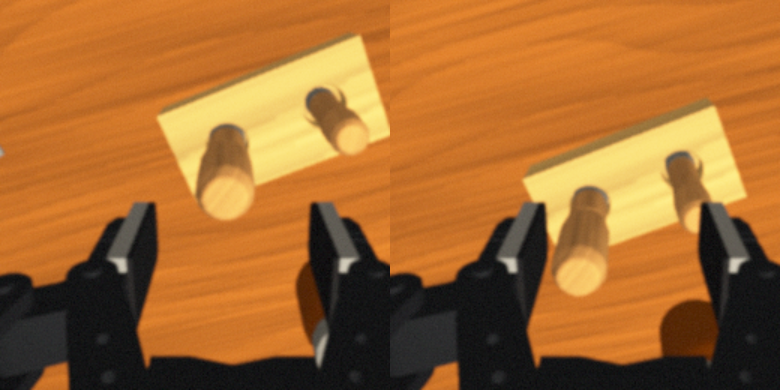

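The crops show the handle's top disc at crop (227,198), which is px (251,232), and at crop (581,273), which is px (227,282). The slim handle is well to the right.

Run:
```python
from h import *
import pickle
np.set_printoptions(precision=4,suppress=True)
L=lambda n:pickle.load(open(f"pics/{n}.pkl","rb"))[0]
a,b=(251.3,232),(227.3,282)
print(tri([(L("w7"),a),(L("w8"),b)]),onz(L("w7"),a,.124),onz(L("w8"),b,.124))
H=np.array([.603,-.298,.124]);T=tcp();print(proj(L("w7"),H),T)
H=(onz(L("w7"),a,.124)+onz(L("w8"),b,.124))/2;H[2]=.012+.083-bot.hold_point_z
print(H,T[:3,:3].T@(H-T[:3,3]))
```

```text
[ 0.6066 -0.3009  0.1126] [ 0.6018 -0.2993  0.124 ] [ 0.5994 -0.298   0.124 ]
[253.3162 233.0112] [[-0.9662  0.2577  0.0015  0.5354]
 [ 0.2577  0.9662 -0.001  -0.256 ]
 [-0.0017 -0.0006 -1.      0.202 ]
 [ 0.      0.      0.      1.    ]]
[ 0.6006 -0.2986  0.0763] [-0.0738 -0.0243  0.1259]
```

```bash
echo '[-0.037,-0.0123,0,0,-0.0372,-0.0122,0,0,0,0,0.03,0,0,0,0.04,0,0,0,0.03,0]' | python3 jog.py>/dev/null; echo '[0,0,0.026,0,0,0,0,0,0,0,0,0]' | python3 jog.py; echo '[0,0,0,0,0,0,0,0,0,0,0,0,0,0,0,0,0,0,0,0]' | python3 jog.py 0 30
```

```text
time: 7.12
tool_pos: [0.6006, -0.2995, 0.0763]
tcp_rot: [0.41, 3.113, -0.001]
wrist_force: [0.6, -0.1, 0.4]
width: 0.598
grip_force: 0.0
time: 7.75
tool_pos: [0.601, -0.2996, 0.0774]
tcp_rot: [0.41, 3.111, -0.002]
wrist_force: [0.3, -0.2, 5.3]
width: 0.378
grip_force: 30.3
```

```bash
echo '[0,0,-0.004,0,0,0,-0.004,0,0,0,0,0]' | python3 jog.py; echo '[0.004,0,0,0,0.005,0,0,0,0.005,0,0,0,0,0,0,0]' | python3 jog.py
```

```text
time: 8.12
tool_pos: [0.5996, -0.2989, 0.0834]
tcp_rot: [0.41, 3.115, -0.0]
wrist_force: [0.5, -1.1, 0.2]
width: 0.374
grip_force: 30.0
time: 8.62
tool_pos: [0.5874, -0.2959, 0.0844]
tcp_rot: [0.41, 3.111, -0.002]
wrist_force: [4.4, -1.1, 0.7]
width: 0.377
grip_force: 29.8
```

```bash
echo '[0.005,0,-0.001,0,0.005,0,0,0,0.004,0,0,0,0.005,0,0.001,0,0,0,0,0]' | python3 jog.py; echo '[0.004,0,0.001,0,0.004,0,0.0015,0,0.004,0,0.0015,0,0.004,0,0.002,0,0,0,0,0]' | python3 jog.py;echo '[0.004,0,0.002,0,0.003,0,0.002,0,0,0,0,0]' | python3 jog.py; python3 snap.py w9
python3 - <<'E'
from h import *
i=eyes.read_camera("side");cv2.imwrite("pics/s1.png",i[:,:,::-1])
a=cv2.resize(i[190:290,260:380,::-1],(480,400));b=cv2.imread("pics/w9.png")[120:370,160:350];b=cv2.resize(b,(300,400))
cv2.imwrite("pics/c5.png",np.hstack([a,b]))
E
```

```text
time: 9.25
tool_pos: [0.568, -0.2908, 0.0835]
tcp_rot: [0.41, 3.114, -0.001]
wrist_force: [4.0, -3.5, -1.4]
width: 0.375
grip_force: 29.8
time: 9.88
tool_pos: [0.5515, -0.2861, 0.0772]
tcp_rot: [-0.41, -3.114, -0.0]
wrist_force: [1.6, -2.8, 2.4]
width: 0.378
grip_force: 29.6
time: 10.25
tool_pos: [0.5448, -0.284, 0.0729]
tcp_rot: [-0.41, -3.114, -0.001]
wrist_force: [1.9, -1.4, 3.2]
width: 0.376
grip_force: 29.5
[ 0.5448 -0.284   0.0729]
```

View pics/c5.png

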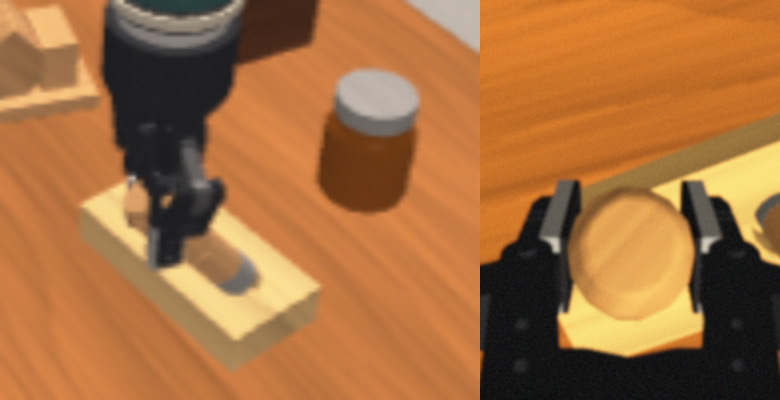

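The handle now leans in the grip. The wrist crop shows its top disc centred near (631,250), and the side crop shows its ferrule just at the hole. I'll lift it clear along its axis.

```bash
echo '[0.006,0,-0.008,0,0.006,0,-0.008,0,0,0,-0.03,0,0,0,-0.04,0,0,0,-0.02,0]' | python3 jog.py - 40; echo '[0,0,-0.015,0,0,0,0,0,0,0,0,0]' | python3 jog.py ; python3 snap.py w10
python3 - <<'E'
from h import *
import pickle
np.set_printoptions(precision=4,suppress=True)
i,T=pickle.load(open("pics/w10.pkl","rb"))
g=np.array([0,0,-bot.hold_point_z])
for t in(30,35,40,45,50):
    a=np.array([np.sin(np.radians(t)),0,-np.cos(np.radians(t))]);w=lambda p:proj(i,T[:3,:3]@p+T[:3,3])
    x=np.array([np.cos(np.radians(t)),0,np.sin(np.radians(t))])
    top=g+.029*a;print(t,w(top),"disc12 top/bottom v",w(top+.012*x)[1],w(top-.012*x)[1],"16.5 at 104 ",w(g+.021*a+.0165*x)[1],w(g+.021*a-.0165*x)[1])
im=cv2.imread("pics/w10.png")
c=im[200:340,256];print([(200+k,tuple(c[k].tolist())) for k in range(0,140,3)])
s=eyes.read_camera("side");cv2.imwrite("pics/s2.png",s[:,:,::-1]);t=eyes.read_camera("top");cv2.imwrite("pics/t2.png",t[:,:,::-1])
c=eyes.camera_info("side");ct=eyes.camera_info("top")
for t in(35,40,45):
    a=np.array([np.sin(np.radians(t)),0,-np.cos(np.radians(t))]);m=T[:3,:3]@(g-.083*a)+T[:3,3];print(t,m,proj(c,m),proj(ct,m))
gp=proj(c,T[:3,:3]@g+T[:3,3]);print(gp)
u,v=map(int,proj(c,m));A=cv2.resize(s[v-50:v+35,u-50:u+35,::-1],(500,500),interpolation=cv2.INTER_CUBIC);B=cv2.resize(im[180:340,200:310],(300,436));B=cv2.copyMakeBorder(B,0,64,0,0,0)
cv2.imwrite("pics/c6.png",np.hstack([A,B]));print(u-50,v-50)
E
```

```text
time: 10.98
tool_pos: [0.5336, -0.2811, 0.1814]
tcp_rot: [0.41, 3.114, -0.0]
wrist_force: [-0.5, 0.1, -2.0]
width: 0.375
grip_force: 40.2
time: 11.35
tool_pos: [0.533, -0.2808, 0.1927]
tcp_rot: [-0.41, -3.112, -0.002]
wrist_force: [-0.3, -0.2, -1.2]
width: 0.374
grip_force: 40.2
[ 0.533  -0.2808  0.1927]
30 [258.0529 268.1778] disc12 top/bottom v 235.25639498268967 302.73608127648856 16.5 at 104  225.72595673353308 312.46937076591024
35 [258.0301 261.112 ] disc12 top/bottom v 228.9601833444606 295.46368900771455 16.5 at 104  221.84953443891706 307.71794370853
40 [258.002  254.1978] disc12 top/bottom v 223.19559724766728 287.8822852728917 16.5 at 104  218.46808274064236 302.51864766702664
45 [257.969  247.5208] disc12 top/bottom v 218.00578750930543 280.0985967793878 16.5 at 104  215.59218212178342 296.92959609696635
50 [257.9318 241.159 ] disc12 top/bottom v 213.4208948336226 272.223395354589 16.5 at 104  213.2250419755589 291.0176051774273
[(200, (58, 113, 151)), (203, (110, 211, 246)), (206, (120, 218, 248)), (209, (126, 226, 250)), (212, (126, 227, 250)), (215, (122, 224, 250)), (
[... 484 characters left out ...]
), (281, (85, 166, 231)), (284, (88, 173, 232)), (287, (88, 172, 232)), (290, (92, 171, 233)), (293, (86, 168, 232)), (296, (89, 170, 233)), (299, (86, 172, 233)), (302, (96, 183, 240)), (305, (103, 199, 248)), (308, (101, 194, 246)), (311, (99, 190, 245)), (314, (103, 189, 244)), (317, (91, 177, 238)), (320, (57, 128, 212)), (323, (38, 114, 202)), (326, (37, 112, 201)), (329, (44, 128, 224)), (332, (48, 129, 222)), (335, (45, 119, 208)), (338, (45, 122, 215))]
35 [ 0.5788 -0.293   0.1433] [313.8466 226.159 ] [349.7259 185.1841]
40 [ 0.5844 -0.2945  0.1477] [316.285  224.3508] [350.588  183.0009]
45 [ 0.5896 -0.2959  0.1525] [318.5905 222.4064] [351.4532 180.9223]
[296.6126 206.3683]
268 172
```

View pics/c6.png

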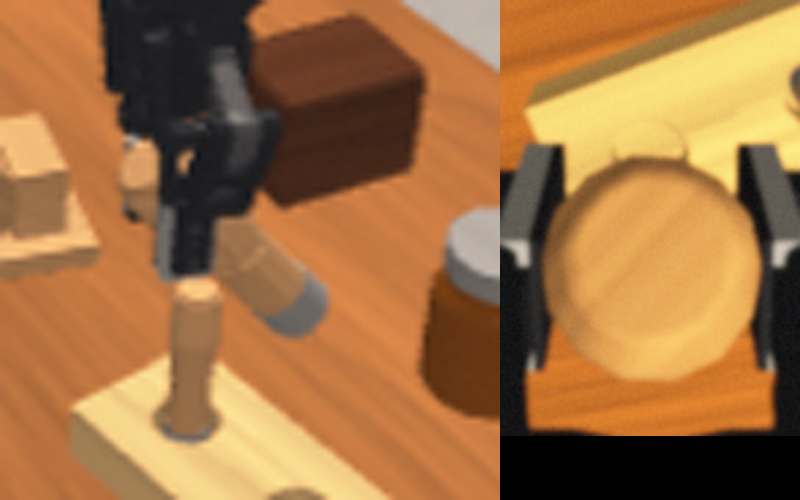

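The side crop shows the bored end, with its steel ferrule, centred near crop (303,312), which is px (319.5,225). The handle leans about 40°. The wrist crop shows the outline from v≈238 to 319 and the flat disc down to about 301, which suggests a small axial slip in the pads. I'll solve tilt and slip from those points.

Run:
```python
from h import *
import pickle
from scipy.optimize import least_squares
np.set_printoptions(precision=4,suppress=True)
i,T=pickle.load(open("pics/w10.pkl","rb"));c=eyes.camera_info("side")
def f(q):
    t,s,dx=q;a=np.array([np.sin(t),0,-np.cos(t)]);x=np.array([np.cos(t),0,np.sin(t)]);g=np.array([dx,0,-bot.hold_point_z])-s*a
    w=lambda p,k=i:proj(k,T[:3,:3]@p+T[:3,3])
    return np.r_[w(g+.021*a+.0165*x)[1]-238,w(g+.021*a-.0165*x)[1]-319,w(g+.029*a+.012*x)[1]-243,w(g+.029*a-.012*x)[1]-301,2*(w(g-.083*a,c)-[319.5,225]),dx/.002]
r=least_squares(f,[.7,0,0]);print(np.degrees(r.x[0]),r.x[1:],r.fun)
t,s,dx=r.x;a=np.array([np.sin(t),0,-np.cos(t)]);print("mouth in tool",np.array([dx,0,-bot.hold_point_z])-(s+.083)*a)
```

```text
39.789306183119415 [ 0.0069 -0.0063] [-1.526  -2.148  -0.7212  3.0127  1.3605  0.8519 -3.1359]
mouth in tool [-0.0638  0.      0.0504]
```

```bash
cat > go.py <<'E'
from h import *
import sys
np.set_printoptions(precision=4,suppress=True)
S=np.array([.5625,-.0212,.0678]);t=np.radians(40);az=np.radians(165)
A=np.array([np.cos(az)*np.sin(t),np.sin(az)*np.sin(t),np.cos(t)])
M=np.array([-.062,0,.051])
if __name__=="__main__":
    T=tcp();p=S+float(sys.argv[1])*A
    print("tool delta",T[:3,:3].T@(p-(T[:3,:3]@M+T[:3,3])),"axis in tool",T[:3,:3].T@A)
E
python3 go.py .065
```

```text
tool delta [0.1423 0.2583 0.0245] axis in tool [ 0.6449  0.0006 -0.7643]
```

```bash
echo '[0.0237,0.043,0,0,0.0237,0.043,0,0,0.0237,0.043,0,0,0.0237,0.043,0,0,0.0237,0.043,0,0]' | python3 jog.py>/dev/null; echo '[0.0237,0.043,0,0,0,0,0.012,0,0,0,0.0125,0,0,0,0,0,0,0,0,0]' | python3 jog.py; python3 go.py .065
python3 - <<'E'
from go import *
out=[]
for n in("side","top"):
    im=eyes.read_camera(n)[:,:,::-1];i=eyes.camera_info(n);T=tcp();m=T[:3,:3]@M+T[:3,3]
    u,v=map(int,proj(i,S+.04*A));print(n,u-25,v-25,"seat,tip,mouth",proj(i,S),proj(i,S+.04*A),proj(i,m));cv2.imwrite(f"pics/{n}3.png",im)
    out.append(cv2.resize(im[v-25:v+25,u-25:u+25],(400,400),interpolation=cv2.INTER_CUBIC))
cv2.imwrite("pics/c7.png",np.hstack(out))
E
```

```text
time: 12.75
tool_pos: [0.4635, 0.0037, 0.1695]
tcp_rot: [-0.413, -3.114, 0.0]
wrist_force: [0.3, -0.6, -1.3]
width: 0.376
grip_force: 40.4
tool delta [0.0016 0.0017 0.0008] axis in tool [ 0.6433 -0.0014 -0.7656]
side 219 163 seat,tip,mouth [253.3318 195.8122] [244.8036 188.6777] [240.0116 183.8949]
top 223 174 seat,tip,mouth [251.4821 191.6631] [248.8159 199.1192] [247.7268 203.3914]
```

View pics/c7.png

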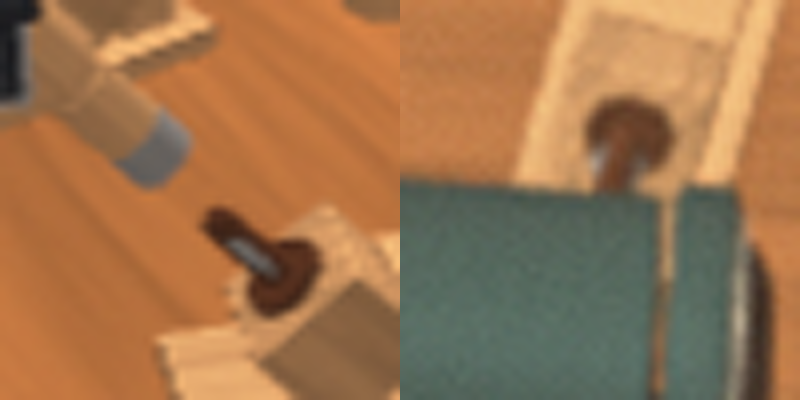

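The side crop shows the ferrule's end at about crop (174,164) and the peg tip at (215,217), with the collar near (283,272). The mouth sits slightly above the peg's line, by about 3-4 mm. The top view is blocked by the arm. I'll correct for that and check the two lines numerically by colour mask.

```bash
echo '[0.004,0.002,0.003,0,0,0,0,0,0,0,0,0]' | python3 jog.py ; python3 go.py .065
cat > chk.py <<'E'
from go import *
i=eyes.camera_info("side");im=np.mean([eyes.read_camera("side")[:,:,::-1].astype(float) for _ in range(4)],0).astype(np.uint8)
hsv=cv2.cvtColor(im,cv2.COLOR_BGR2HSV);roi=np.zeros(im.shape[:2],bool);roi[170:210,225:265]=1
def big(m):
    n,l,s,c=cv2.connectedComponentsWithStats((m&roi).astype(np.uint8));k=1+np.argmax(s[1:,4]);return l==k,c[k],s[k]
f,fc,fs=big((hsv[:,:,1]<75)&(im[:,:,2]>70)&(im[:,:,2]<190)&(np.add.outer(np.arange(384),np.arange(512))<432))
d,dc,ds=big(im[:,:,2]<125)
T=tcp();m=T[:3,:3]@M+T[:3,3]
print("ferrule",fc,fs,"pred mid",proj(i,m+.01*A)); print("dark",dc,ds)
v,u=np.nonzero(d);pr=np.c_[u,v]@[.767,.641]
o=np.argsort(pr);print("tip end px",np.c_[u,v][o[:4]].tolist())
for lo in np.arange(pr.min(),pr.max(),1.5):
    k=(pr>=lo)&(pr<lo+1.5);print(round(lo,1),k.sum(),np.round([(u[k]*.641-v[k]*.767).mean(),np.ptp(u[k]*.641-v[k]*.767)],1))
print("ferrule perp",fc@[.641,-.767],"along",fc@[.767,.641])
for n,p in(("seat",S),("tip",S+.04*A),("fer",m+.01*A)): q=proj(i,p);print(n,q@[.641,-.767],q@[.767,.641])
E
python3 chk.py
```

```text
time: 13.22
tool_pos: [0.4599, 0.0078, 0.1669]
tcp_rot: [0.41, 3.115, -0.0]
wrist_force: [0.7, 0.2, -1.9]
width: 0.377
grip_force: 40.4
tool delta [-0.0028 -0.0014 -0.0017] axis in tool [ 0.6426  0.0001 -0.7662]
ferrule [236.5    182.1667] [232 178   9   9  42] pred mid [236.0618 182.5302]
dark [251.835  195.4175] [244 189  15  14 103]
tip end px [[245, 189], [244, 191], [245, 190], [246, 189]]
309.1 6 [11.4  2.8]
310.6 7 [11.8  3.6]
312.1 6 [11.4  3.5]
313.6 6 [11.3  3.5]
315.1 7 [11.5  4.2]
316.6 8 [11.7  5. ]
318.1 13 [11.5  7.8]
319.6 15 [11.8  9.9]
321.1 16 [11.7  9.9]
322.6 15 [11.3  9.2]
324.1 4 [11.6  5. ]
ferrule perp 11.874666666666663 along 298.16433333333333
seat 12.197750401513419 319.8210715650649
tip 12.203295426090083 308.70678689908056
fer 11.31494281486603 298.061211382233
```

The ferrule is now within about 1 mm of the peg's line. I'll advance along the axis.

```bash
echo '[-0.0064,-0.0004,0.0077,0,-0.0064,0,0.0077,0,0,0,0,0,0,0,0,0]' | python3 jog.py; python3 chk.py | grep -E "ferr|tip end"; echo '[-0.0026,0,0.003,0,-0.0026,0,0.003,0,0,0,0,0]' | python3 jog.py;echo '[-0.0026,0,0.003,0,0,0,0,0]' | python3 jog.py; python3 go.py 0.04
```

```text
time: 13.92
tool_pos: [0.4721, 0.004, 0.151]
tcp_rot: [-0.41, -3.114, 0.0]
wrist_force: [0.0, 0.2, -1.8]
width: 0.374
grip_force: 40.4
ferrule [241.0732 186.1707] [237 182   8   9  41] pred mid [240.5469 186.332 ]
tip end px [[245, 189], [244, 191], [245, 190], [246, 189]]
ferrule perp 11.7349512195122 along 304.23856097560974
time: 14.5
tool_pos: [0.4772, 0.0026, 0.145]
tcp_rot: [-0.41, -3.114, 0.0]
wrist_force: [-0.0, 0.2, -1.1]
width: 0.371
grip_force: 40.4
time: 14.75
tool_pos: [0.4797, 0.002, 0.1421]
tcp_rot: [-0.41, -3.114, 0.0]
wrist_force: [-0.3, -0.5, -1.3]
width: 0.375
grip_force: 40.4
tool delta [ 0.0017 -0.0009 -0.0074] axis in tool [ 0.6431 -0.0001 -0.7658]
```

```bash
for k in 1 2 3; do echo '[-0.0013,0,0.0015,0,-0.0013,0,0.0015,0,0,0,0,0]' | python3 jog.py | grep -E "pos|wrist"; done; python3 chk.py | grep -E "ferr|tip end"; python3 go.py 0.0
```

```text
tool_pos: [0.4822, 0.0013, 0.1392]
wrist_force: [0.6, -0.0, -1.6]
tool_pos: [0.4847, 0.0006, 0.1362]
wrist_force: [-0.6, -0.0, -1.0]
tool_pos: [0.4873, -0.0, 0.1332]
wrist_force: [0.5, -0.0, -1.5]
ferrule [225.5 182. ] [225 177   4   9  12] pred mid [245.823  190.6697]
tip end px [[242, 191], [242, 192], [243, 191], [244, 190]]
ferrule perp 4.951500000000001 along 289.6205
tool delta [-0.0162 -0.001   0.0146] axis in tool [ 0.6428 -0.     -0.766 ]
```

```bash
for k in 1 2 3 4; do echo '[-0.0013,0,0.0015,0,0,0,0,0]' | python3 jog.py | grep -E "pos|wrist"; done
```

```text
tool_pos: [0.4885, -0.0004, 0.1318]
wrist_force: [0.2, 0.3, -0.8]
tool_pos: [0.4899, -0.0006, 0.1303]
wrist_force: [-0.0, 0.6, -0.9]
tool_pos: [0.4912, -0.0007, 0.1288]
wrist_force: [1.2, 1.7, -1.6]
tool_pos: [0.4923, -0.0013, 0.1272]
wrist_force: [0.4, 2.5, -1.4]
```

```bash
sed -i 's/<432))/<446))/' chk.py; python3 chk.py | grep -E "ferr|dark|tip end"; python3 go.py 0.0
```

```text
ferrule [248.4773 191.9318] [244 187   9   9  44] pred mid [247.5559 192.0886]
dark [229.6154 177.1859] [225 170  11  17 156]
tip end px [[225, 170], [225, 171], [226, 170], [225, 172]]
ferrule perp 12.062227272727256 along 313.6103636363637
tool delta [-0.011  -0.0011  0.0084] axis in tool [ 0.6428  0.0001 -0.766 ]
```

The handle is threaded, with about 14 mm to go. A small sideways force means a slight y correction. I'll continue, reading the axial force as I go.

```bash
cat > fa.py <<'E'
from go import *
s=bot.read_state();F=s["wrist_force"]-[.1,0,-1.3];T=tcp();print("t",round(s["time"],2),"axial",round(F@A,2),"tool F",np.round(T[:3,:3].T@F,2),"depth",round((T[:3,:3]@M+T[:3,3]-S)@A*1e3,2),"grip",round(float(s["grip_force"]),1))
E
echo '[-0.0006,0.0005,0.0008,0,0,0,0,0]' | python3 jog.py - 50 >/dev/null; python3 fa.py; for k in 1 2 3 4; do echo '[-0.00064,0,0.00077,0,0,0,0,0]' | python3 jog.py >/dev/null; python3 fa.py; done
```

```text
t 17.52 axial 1.22 tool F [ 0.71  0.74 -1.  ] depth 12.61 grip 49.5
t 17.77 axial 1.13 tool F [ 1.7   0.18 -0.05] depth 11.48 grip 49.5
t 18.02 axial 0.77 tool F [ 1.05  1.13 -0.12] depth 10.46 grip 49.6
t 18.27 axial 0.93 tool F [ 0.95  0.48 -0.42] depth 9.47 grip 49.6
t 18.52 axial 2.16 tool F [ 1.87  0.67 -1.25] depth 8.48 grip 49.6
```

```bash
for k in 1 2 3 4 5; do echo '[-0.00064,0,0.00077,0,0,0,0,0]' | python3 jog.py >/dev/null; python3 fa.py; done
```

```text
t 18.77 axial 1.88 tool F [ 1.61  0.9  -1.1 ] depth 7.52 grip 49.6
t 19.02 axial 1.28 tool F [ 1.32  0.79 -0.56] depth 6.48 grip 49.6
t 19.27 axial 3.51 tool F [ 2.43  1.41 -2.54] depth 5.48 grip 49.6
t 19.52 axial 2.83 tool F [ 2.27  0.76 -1.79] depth 4.48 grip 49.6
t 19.77 axial 2.38 tool F [ 2.46  0.73 -1.04] depth 3.47 grip 49.6
```

```bash
for k in 1 2 3 4 5 6 7 8; do echo '[-0.00032,0,0.00038,0,0,0,0,0]' | python3 jog.py >/dev/null; python3 fa.py; done
```

```text
t 20.02 axial 2.39 tool F [ 2.23  0.79 -1.24] depth 3.06 grip 49.7
t 20.27 axial 3.27 tool F [ 2.5   0.03 -2.17] depth 2.56 grip 49.7
t 20.52 axial 3.45 tool F [ 3.    0.41 -1.99] depth 2.07 grip 49.7
t 20.77 axial 2.94 tool F [ 2.39 -0.06 -1.83] depth 1.53 grip 49.7
t 21.02 axial 3.24 tool F [ 2.62  0.27 -2.04] depth 1.05 grip 49.7
t 21.27 axial 3.6 tool F [ 2.57  0.28 -2.54] depth 0.54 grip 49.7
t 21.52 axial 3.46 tool F [ 3.03  0.67 -1.98] depth 0.06 grip 49.7
t 21.77 axial 2.49 tool F [ 1.72  0.98 -1.81] depth -0.45 grip 49.7
```

```bash
python3 chk.py | grep -E "ferr"; for k in 1 2 3 4 5 6 ; do echo '[-0.00032,0,0.00038,0,0,0,0,0]' | python3 jog.py >/dev/null; python3 fa.py; done
```

```text
ferrule [232.2857 184.8214] [229 180   8  10  28] pred mid [250.4946 194.4751]
ferrule perp 7.137107142857118 along 296.63367857142856
t 22.23 axial 2.89 tool F [ 1.83  0.31 -2.24] depth -0.89 grip 49.7
t 22.48 axial 3.23 tool F [ 2.53  0.96 -2.1 ] depth -1.42 grip 49.7
t 22.73 axial 3.5 tool F [ 2.59  0.54 -2.4 ] depth -1.94 grip 49.7
t 22.98 axial 3.35 tool F [ 2.89  0.74 -1.95] depth -2.44 grip 49.7
t 23.23 axial 3.15 tool F [ 2.17  0.48 -2.29] depth -2.94 grip 49.7
t 23.48 axial 2.77 tool F [ 1.89 -0.54 -2.03] depth -3.43 grip 49.7
```

```bash
sed -i 's/<446))/<455))/' chk.py; sed -i 's/roi\[170:210,225:265\]/roi[183:205,240:265]/' chk.py; python3 chk.py; for k in 1 2 3; do echo '[-0.00032,0,0.00038,0,0,0,0,0]' | python3 jog.py >/dev/null; python3 fa.py; done
```

```text
ferrule [251.8571 194.9048] [247 191   9   8  42] pred mid [251.1069 195.0084]
dark [253.2073 196.7439] [247 192  12  11  82]
tip end px [[247, 196], [248, 196], [249, 195], [250, 194]]
315.1 7 [10.4  6.4]
316.6 12 [11.2  7.2]
318.1 13 [11.5  7.8]
319.6 15 [11.8  9.9]
321.1 16 [11.7  9.9]
322.6 15 [11.3  9.2]
324.1 4 [11.6  5. ]
ferrule perp 11.948476190476205 along 318.10838095238097
seat 12.197750401513419 319.8210715650649
tip 12.203295426090083 308.70678689908056
fer 11.3880567365439 317.5994095373599
t 23.93 axial 3.53 tool F [ 2.65  0.33 -2.39] depth -3.88 grip 49.7
t 24.18 axial 3.29 tool F [ 2.41  0.99 -2.27] depth -4.41 grip 49.7
t 24.43 axial 3.03 tool F [ 2.59 -0.01 -1.78] depth -4.92 grip 49.7
```

```bash
for k in 1 2 3 4 5 6; do echo '[-0.00026,0,0.0003,0,0,0,0,0]' | python3 jog.py >/dev/null; python3 fa.py; done
```

```text
t 24.68 axial 2.4 tool F [ 1.91  0.33 -1.54] depth -5.28 grip 49.7
t 24.93 axial 2.34 tool F [ 2.33  0.31 -1.1 ] depth -5.69 grip 49.7
t 25.18 axial 3.75 tool F [ 2.76  0.66 -2.58] depth -6.09 grip 49.7
t 25.43 axial 2.09 tool F [ 1.39  1.46 -1.56] depth -6.47 grip 49.7
t 25.68 axial 3.8 tool F [ 2.49  0.68 -2.88] depth -6.86 grip 49.7
t 25.93 axial 3.99 tool F [ 2.89  0.8  -2.79] depth -7.29 grip 49.7
```

```bash
for k in 1 2 3 4 5 6; do echo '[-0.0002,0,0.00023,0,0,0,0,0]' | python3 jog.py >/dev/null; python3 fa.py; done; python3 chk.py|grep ferr
```

```text
t 26.18 axial 3.32 tool F [ 3.23  0.8  -1.62] depth -7.58 grip 49.7
t 26.43 axial 2.97 tool F [ 3.06  0.91 -1.32] depth -7.87 grip 49.7
t 26.68 axial 3.49 tool F [ 3.81  0.33 -1.36] depth -8.2 grip 49.7
t 26.93 axial 2.82 tool F [ 2.28  0.4  -1.77] depth -8.48 grip 49.7
t 27.18 axial 2.68 tool F [ 2.34  0.35 -1.54] depth -8.8 grip 49.7
t 27.43 axial 3.32 tool F [ 3.6   0.79 -1.31] depth -9.12 grip 49.7
ferrule [253.3095 195.9524] [249 192   9   8  42] pred mid [252.3261 195.9785]
ferrule perp 12.075928571428555 along 319.893880952381
```

```bash
for k in 1 2 3 4 5 6 7; do echo '[-0.0002,0,0.00023,0,0,0,0,0]' | python3 jog.py >/dev/null; python3 fa.py; done
```

```text
t 27.88 axial 3.92 tool F [ 3.16  0.34 -2.46] depth -9.27 grip 49.8
t 28.12 axial 7.65 tool F [ 5.09  1.25 -5.71] depth -9.46 grip 49.9
t 28.38 axial 7.93 tool F [ 5.8  -0.22 -5.48] depth -9.56 grip 50.1
t 28.62 axial 10.29 tool F [ 7.83  0.22 -6.85] depth -9.67 grip 50.2
t 28.88 axial 11.87 tool F [ 8.26  0.65 -8.56] depth -9.77 grip 50.4
t 29.12 axial 12.85 tool F [ 8.29 -0.77 -9.82] depth -9.88 grip 50.5
t 29.38 axial 16.32 tool F [ 10.59  -0.13 -12.42] depth -9.96 grip 50.6
```

Contact with the collar. The axial force is 16 N, of which about 3 N is the leaves. One more small step, then hold.

```bash
echo '[-0.00015,0,0.00018,0,0,0,0,0,0,0,0,0]' | python3 jog.py >/dev/null; python3 fa.py; echo '[0,0,0,0,0,0,0,0,0,0,0,0,0,0,0,0]' | python3 jog.py >/dev/null; python3 fa.py
```

```text
t 29.75 axial 17.06 tool F [ 10.9   -0.42 -13.13] depth -10.03 grip 50.7
t 30.25 axial 16.62 tool F [ 10.42  -0.39 -12.95] depth -10.03 grip 50.7
```

```bash
echo '[0.0004,0,-0.0005,0,0,0,0,0]' | python3 jog.py >/dev/null; python3 fa.py; echo '[0,0,0,0,0,0,0,0,0,0,0,0,0,0,0,0]' | python3 jog.py 0.65; python3 fa.py; python3 chk.py|grep ferr; echo '[0,0,-0.01,0,0,0,-0.02,0,0,0,-0.03,0,0,0,-0.04,0,0,0,0,0]' | python3 jog.py; python3 chk.py | grep ferr
```

```text
t 30.5 axial 12.45 tool F [ 9.09  0.53 -8.63] depth -9.94 grip 50.2
time: 31.0
tool_pos: [0.5078, -0.0051, 0.1087]
tcp_rot: [0.41, 3.114, -0.0]
wrist_force: [-0.1, -0.0, 0.3]
width: 0.653
grip_force: 0.0
t 31.0 axial 1.29 tool F [ 0.15 -0.09 -1.56] depth -10.99 grip 0.0
ferrule [252.9286 195.6905] [249 191   8   9  42] pred mid [252.7102 196.2753]
ferrule perp 12.032619047619022 along 319.43380952380954
time: 31.82
tool_pos: [0.5107, -0.0051, 0.2137]
tcp_rot: [0.409, 3.106, 0.001]
wrist_force: [0.6, -0.8, 0.7]
width: 0.646
grip_force: 0.0
ferrule [252.9286 195.6905] [249 191   8   9  42] pred mid [251.9963 168.4683]
ferrule perp 12.032619047619022 along 319.43380952380954
```

The ferrule reads about 0.3 px back from where it was, which is roughly the measuring noise. There is plenty of time, so I'll re-grip and feel whether it is still on the collar.

```bash
echo '[0,0,0.03,0,0,0,0.04,0,0,0,0.025,0,0,0,0.005,0,0,0,0,0]' | python3 jog.py; echo '[0,0,0,0,0,0,0,0,0,0,0,0,0,0,0,0]' | python3 jog.py 0 25 >/dev/null; python3 fa.py;  for k in 1 2 3 ; do echo '[-0.0002,0,0.00023,0,0,0,0,0]' | python3 jog.py >/dev/null; python3 fa.py; done
```

```text
time: 32.65
tool_pos: [0.5072, -0.0049, 0.1082]
tcp_rot: [-0.41, -3.113, 0.0]
wrist_force: [-0.2, -0.3, -1.1]
width: 0.647
grip_force: 0.0
t 33.15 axial 5.25 tool F [ 1.34 -0.51 -5.73] depth -10.48 grip 27.8
t 33.4 axial 8.09 tool F [ 2.88 -0.82 -8.15] depth -10.55 grip 28.0
t 33.65 axial 10.75 tool F [  4.25  -1.09 -10.47] depth -10.65 grip 28.2
t 33.9 axial 11.31 tool F [  3.9    0.71 -11.49] depth -10.76 grip 28.3
```

The force rises stiffly at once (about 2.5 N per 0.1 mm), so the handle is home. I'll unload gently and let go.

```bash
echo '[0.0004,0,-0.0005,0,0.0002,0,-0.0003,0,0,0,0,0]' | python3 jog.py >/dev/null; python3 fa.py; echo '[0,0,0,0,0,0,0,0,0,0,0,0,0,0,0,0]' | python3 jog.py 0.65 >/dev/null; python3 fa.py;  echo '[0,0,-0.01,0,0,0,-0.02,0,0,0,-0.03,0,0,0,-0.04,0,0,0,0,0]' | python3 jog.py >/dev/null; echo '[0,0,0,0,0,0,0,0,0,0,0,0]' | python3 jog.py; python3 chk.py | grep ferr; python3 -c "
from workcell import bot, eyes
print(bot.finish_job())"
```

```text
t 34.27 axial 6.16 tool F [ 1.15 -0.64 -7.07] depth -10.63 grip 27.9
t 34.77 axial 0.37 tool F [-0.42 -0.69 -0.83] depth -10.82 grip 0.0
time: 35.78
tool_pos: [0.5068, -0.0049, 0.2075]
tcp_rot: [-0.41, -3.112, 0.0]
wrist_force: [0.3, -0.1, -0.8]
width: 0.65
grip_force: 0.0
ferrule [252.8837 195.6744] [249 191   8   9  43] pred mid [252.2277 168.1949]
ferrule perp 12.016186046511637 along 319.38911627906975
the job is handed in; nothing more can be done
None
```

The thick handle is on the collared peg and released; it was bedded with about 13–14 N on the collar (17 N at the wrist less about 3 N from the leaves, held over 0.5 s), a re-grip felt it firm on the collar, and the job was handed in at about 36 s with no verdict returned.

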